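# Feel along the sealing face of a sprung C-shaped seat

## Robot

A 6-joint arm with a two-finger parallel gripper is mounted at the origin on the work surface. World frame = base frame: x ahead of the robot, y to its left, z up, the work surface at z = 0. Lengths are in m, angles in rad, forces in N, time in s.
With the tool pointing down it reaches from about 0.25 to 0.725 m from the base axis. Payload 4 kg.
Tool frame: the origin (TCP) lies on the centre line of the jaws, within the pads' length; the fingertips stand ahead of it and the grasp point (between the pads) lies 11 mm behind it (bot.tip_extent is the z of the fingertips in the tool frame, in m); z points along the fingers, y is the direction in which the jaws open and shut (so a half turn about z gives the same grasp; the last joint's range is limited). The gripper opens to 85 mm and grips with 20 to 120 N. Pads are 22 mm wide; open, the fingers measure 114 mm over their backs; the gripper's body (76 mm by 85 mm) begins 54 mm behind the grasp point. The pads swing forward as they close: fully open they stand 13 mm farther back than shut.
Start: joints at [-1.299, 0.241, 0.005, 1.335, 0, 1.571], TCP at [0.134, -0.482, 0.239] pointing down, gripper open.
Joint ranges: [-2.72, 2.72], [-1.05, 1.87], [-1.09, 1.28], [-1.99, 2.15], [-1.42, 1.44], [-3.14, 3.14]. Speed limits (rad/s): [2.79, 2.79, 3.14, 3.14, 3.14, 3.14].

## Interface

Orientations are given as a unit quaternion [x, y, z, w].
In Python, from workcell import bot gives the robot as it stands.
- The arm moves only by the shell command python3 -m jog 'ROWS'. ROWS is JSON, a list that holds one entry, the list of rows, each a list of 7 numbers: the shift along the world's x, y, z in m, then the turn, a rotation vector about the world's x, y, z in degrees, then the closure in counts, from 0 (fully open) to 255 (shut). In form: [[[tx, ty, tz, ax, ay, az, fingers], ...]]. A call has 1 to 10 rows; each row is the pose to reach, as a shift and turn from the pose commanded when the call began; what a row does not reach only later rows make up. A row lasts 1/12 s, in which the tool goes at most 41.7 mm and 7.16 degrees, less where a joint would pass 70% of its speed; a pose out of reach is approached as far as the arm can. A call with a gripper value outside its range is refused whole. The fingers move at their own pace and stop on an object; the grip force is fixed at half the most. Time passes only in rows, so rows that repeat a pose let the fingers close. It gives the time, the measured TCP pose, the force and the opening at its end, in the units of the state.
- bot.get_obs(): the state, without advancing time (a new reading comes with each control period).
- bot.camera(name): name is "side" or "top"; returns the picture (420x560x3 uint8, blue, green, red); there is no depth.
- bot.camera_model(name): a dict with "K" (3x3 intrinsics, pixels), "T" (4x4, takes a point from camera to world coordinates). Camera axes: x right, y down, z forward; pixel columns grow to the right and rows downward; lengths in m; the calibration is good to about 2 mm. A picture is of the moment at which its call begins. camera_model takes no time and is no camera call.
- bot.job_done(): hands the job in, once; it reports no verdict.
The state is a dict: "clock": time; "joint_pos": joint angles; "joint_vel": joint speeds; "tau": joint torques, N m; "eef_pos": TCP position; "tool_rot": TCP orientation; "ft_force": force on the tool from outside, world axes, zero at the start; "ft_torque": the same for the moment, N m; "grip_width": finger opening in m.
Only numpy, scipy, OpenCV 4.12 (cv2) and the standard library are available. Lean on these libraries where they do the work, as an engineer would, in place of code of your own. Each camera call takes 0.05 s, during which the arm holds its last target. There are 200 camera calls.

## Task

Check the sealing face of the C-shaped ring on the blue base for burrs: lay your fingertips lightly on the face at the end next to the dowel pin and stroke them along its row of flush screws, over every screw, to the other end with the empty hole, keeping the sprung ring lightly pressed all the way, never lifting off and never pushing it down onto its stops. Finish while still holding there: fingertips resting on the last screw, keeping the ring lightly pressed down for the missing dowel to be fitted. Do not grasp anything, and leave the rotor in the middle and the loose things around undisturbed.

Things in the scene. Friction and masses are not known exactly. Their poses are not given: they have to be found in the camera images.
- seat: Fixed round blue base, 236 mm diameter, 12 mm thick, at any heading; origin at the centre of its underside, on the bench, z up. Over it, concentric and on springs, is a level C-shaped steel ring at radii 56 to 84 mm, 12 mm thick, flat upper face 60 mm above the bench when untouched. It spans 52 to 308 deg about the base's z counted from its x axis; the gap of the C faces the base's +x.
- ring (a joint): How far the C ring is pushed down (m): 0 untouched, 0.016 on its rubber stops. It moves only straight down, evenly wherever it is pushed, and springs back. It yields from about 2 N and takes 0.5 N more per mm (5 N at 6 mm, 9 N at 14 mm). A light touch lowers it by 2 to 12 mm.
- screw0 (a point): First screw, at the dowel end of the C: centre of a flush dark 10 mm screw head on the ring's upper face, mid-width (radius 70 mm), at 60 deg; the seven follow at 40 deg (48 mm) steps. The flat ear beside it, 22 mm wide, reaches outwards to radius 111 mm and carries an upright steel dowel, 8 mm diameter, at radius 102 mm, standing 16 mm above the face.
- screw1 (a point): Second screw: centre of a flush dark 10 mm screw head on the ring's upper face, mid-width (radius 70 mm), at 100 deg; the seven follow at 40 deg (48 mm) steps.
- screw2 (a point): Third screw: centre of a flush dark 10 mm screw head on the ring's upper face, mid-width (radius 70 mm), at 140 deg; the seven follow at 40 deg (48 mm) steps.
- screw3 (a point): Fourth screw, middle of the C: centre of a flush dark 10 mm screw head on the ring's upper face, mid-width (radius 70 mm), at 180 deg; the seven follow at 40 deg (48 mm) steps.
- screw4 (a point): Fifth screw: centre of a flush dark 10 mm screw head on the ring's upper face, mid-width (radius 70 mm), at 220 deg; the seven follow at 40 deg (48 mm) steps.
- screw5 (a point): Sixth screw: centre of a flush dark 10 mm screw head on the ring's upper face, mid-width (radius 70 mm), at 260 deg; the seven follow at 40 deg (48 mm) steps.
- screw6 (a point): Seventh and last screw, at the end of the C with the empty hole: centre of a flush dark 10 mm screw head on the ring's upper face, mid-width (radius 70 mm), at 300 deg; the seven follow at 40 deg (48 mm) steps. The like ear beside it (to radius 111 mm) has only a dark 9 mm hole at radius 102 mm.
- core: Loose steel turbo rotor cartridge, 48 mm diameter, 60 mm tall, standing upright on the base in the middle of the C ring, its nose 72 mm above the bench (12 mm above the untouched face). Origin at the centre of its underside. Leave it alone.
- can: Loose dark can with a paper label, 52 mm diameter, 100 mm tall, standing on the bench. Origin at the centre of its underside. Leave it alone.
- hexkey: Loose steel L-shaped hex key lying on the bench, 8 mm thick, long leg 100 mm along its x, short leg 30 mm. Origin at the middle of the long leg, on the bench. Leave it alone.
- clamp: Loose orange clamping lever lying on the bench: hub 24 mm diameter, 28 mm tall, arm reaching 62 mm along its x. Origin under the hub. Leave it alone.
Not all that is in view belongs to the job. Of the things shaped like the seat, the blue one is meant.

How it is judged:
On the way, in this order (a step that is already met when the one before it is completed fails the run):
1. fingertips press the ring lightly at the first screw (at the dowel ear) (horizontal distance between the grasp point and screw0 below 0.014 m and value of joint ring above 0.001 m and contact force between the fingers and seat above 0.5 N and z of the grasp point in the frame of screw3 above 0.008 m), for 0.05 s.
2. fingertips press the ring lightly at the second screw (horizontal distance between the grasp point and screw1 below 0.014 m and value of joint ring above 0.001 m and contact force between the fingers and seat above 0.5 N and z of the grasp point in the frame of screw3 above 0.008 m), for 0.05 s.
3. fingertips press the ring lightly at the third screw (horizontal distance between the grasp point and screw2 below 0.014 m and value of joint ring above 0.001 m and contact force between the fingers and seat above 0.5 N and z of the grasp point in the frame of screw3 above 0.008 m), for 0.05 s.
4. fingertips press the ring lightly at the fourth screw (middle of the C) (horizontal distance between the grasp point and screw3 below 0.014 m and value of joint ring above 0.001 m and contact force between the fingers and seat above 0.5 N and z of the grasp point in the frame of screw3 above 0.008 m), for 0.05 s.
5. fingertips press the ring lightly at the fifth screw (horizontal distance between the grasp point and screw4 below 0.014 m and value of joint ring above 0.001 m and contact force between the fingers and seat above 0.5 N and z of the grasp point in the frame of screw3 above 0.008 m), for 0.05 s.
6. fingertips press the ring lightly at the sixth screw (horizontal distance between the grasp point and screw5 below 0.014 m and value of joint ring above 0.001 m and contact force between the fingers and seat above 0.5 N and z of the grasp point in the frame of screw3 above 0.008 m), for 0.05 s.
7. fingertips press the ring lightly at the seventh screw (at the empty ear) (horizontal distance between the grasp point and screw6 below 0.014 m and value of joint ring above 0.001 m and contact force between the fingers and seat above 0.5 N and z of the grasp point in the frame of screw3 above 0.008 m), for 0.05 s.
At the end, for the whole second after the job is handed in: The fingertips rest on the ring's face with their centre within 14 mm of the seventh screw (at the empty hole) and hold the ring down by 1 to 14.5 mm with more than 0.5 N; the rotor, can, hex key and lever are within 10 mm of where they began (all of step 7 and value of joint ring below 0.0145 m and distance of each of core, can, hexkey, clamp from where it was at the start of the episode below 0.01 m); the arm keeps its last pose, push and grip.
It fails at once if the ring is pushed down onto its stops (more than 14.5 mm) (value of joint ring above 0.0145 m).
It fails at once if the fingertips are close over the ring between its ends (less than 10 mm above) without pressing it: lifted off, or put down in the wrong place (horizontal distance between the grasp point and seat between 0.045 and 0.095 m and x of the grasp point in the frame of seat below 0.012 m and z of the grasp point in the frame of seat below 0.089 m and value of joint ring below 0.0004 m).
It fails at once if the fingers reach down beside the ring, as for grasping it (horizontal distance between the grasp point and seat between 0.045 and 0.095 m and x of the grasp point in the frame of seat below 0.045 m and z of the grasp point in the frame of screw3 below 0.006 m).
It fails at once if the rotor, can, hex key or lever is moved or lifted by more than 10 mm (distance of any of core, can, hexkey, clamp from where it was at the start of the episode above 0.01 m).
It also fails if it takes over 51 s, if anything falls off the work surface, if the arm or the gripper's body presses on something with over 40 N, if the wrist force passes 120 N, or if a joint passes its speed limit or range.

## Working session

There is one attempt and no reset: what is moved stays moved. The work goes in short steps, Python scripts to look and compute and a shell command to move; the robot and the scene stay as the last step left them, time stands still between calls to the robot, and variables do not carry over. Pictures are saved under pics/ and viewed, about 8 in all and at most 12, crops included, and the job is handed in when it is done.

```bash
mkdir -p pics; ls; python3 - <<'E'
from workcell import bot
import cv2,numpy as np
for n in("top","side"):
    cv2.imwrite(f"pics/{n}0.png",bot.camera(n)); m=bot.camera_model(n); print(n,np.round(m["K"],1).tolist(),np.round(m["T"],4).tolist())
print(bot.get_obs(),bot.tip_extent)
E
```

```text
pics
top [[394.2, 0.0, 279.5], [0.0, 394.2, 208.3], [0.0, 0.0, 1.0]] [[0.0274, -0.9865, 0.1614, 0.291], [-0.9996, -0.0269, 0.0048, 0.1008], [-0.0004, -0.1615, -0.9869, 1.008], [0.0, 0.0, 0.0, 1.0]]
side [[387.7, 0.0, 272.8], [0.0, 387.7, 214.2], [0.0, 0.0, 1.0]] [[-0.8405, -0.3093, 0.4449, -0.0137], [-0.5417, 0.4622, -0.7021, 0.8237], [0.0115, -0.8311, -0.556, 0.6461], [0.0, 0.0, 0.0, 1.0]]
{'clock': 0.1, 'joint_pos': array([-1.29897450e+00,  2.41329325e-01,  3.81736174e-03,  1.33521763e+00,
       -1.47993245e-05,  1.57078843e+00]), 'joint_vel': array([ 9.64534788e-05, -7.60675856e-05,  2.74588832e-03, -2.25420557e-04,
        9.66811430e-04,  2.21610163e-03]), 'tau': array([-5.55202641e-04, -3.73139048e+01,  2.53009576e+01,  1.08502209e-02,
       -3.72991587e-05, -1.43415861e-05]), 'eef_pos': array([ 0.1340841 , -0.48108639,  0.23849026]), 'tool_rot': array([ 9.90777321e-01,  1.35496735e-01, -1.38299468e-04, -9.56716501e-04]), 'ft_force': array([ 0.31771089,  0.57299553, -0.18629546]), 'ft_torque': array([-0.00709304,  0.01520963,  0.01781941]), 'grip_width': 0.08521089693349526} 0.008
```

View pics/top0.png

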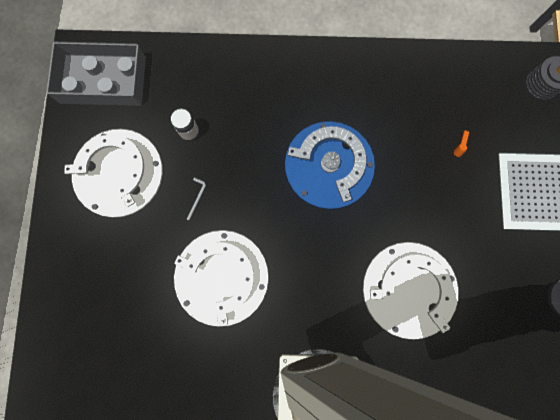

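View pics/side0.png

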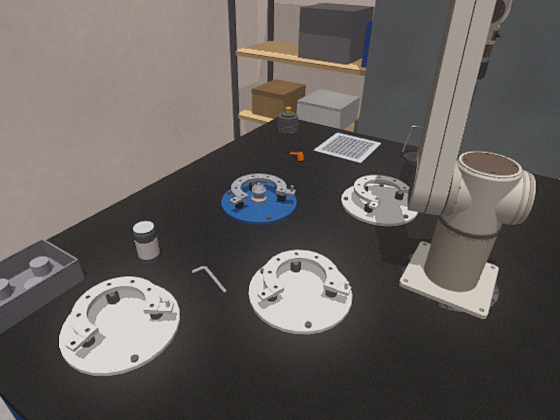

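Top view: the blue base is at about (330,165), with ears at (299,152) and (346,190) and the gap facing lower left. I'll crop and measure next.

```bash
cat > h.py <<'E'
from workcell import bot
import cv2,numpy as np
def ray(n,px,z):
    m=bot.camera_model(n);d=m["T"][:3,:3]@np.linalg.inv(m["K"])@[px[0],px[1],1];o=m["T"][:3,3]
    return o+d*(z-o[2])/d[2]
def proj(n,p):
    m=bot.camera_model(n);q=m["K"]@(m["T"][:3,:3].T@(np.asarray(p)-m["T"][:3,3]));return q[:2]/q[2]
E
python3 - <<'E'
from h import *
out=[]
for n,(x0,y0,x1,y1) in(("top",(275,110,385,220)),("side",(210,160,310,230))):
    im=cv2.imread(f"pics/{n}0.png");h=cv2.cvtColor(im,cv2.COLOR_BGR2HSV)
    m=cv2.inRange(h,(100,120,40),(125,255,255));m[:, :x0]=0;m[:,x1:]=0;m[:y0]=0;m[y1:]=0
    c=max(cv2.findContours(m,0,1)[0],key=cv2.contourArea);hull=cv2.convexHull(c)[:,0]
    P=np.array([ray(n,p,.012)[:2] for p in cv2.convexHull(c)[:,0].astype(float)])
    A=np.c_[2*P,np.ones(len(P))];s=np.linalg.lstsq(A,(P**2).sum(1),rcond=None)[0]
    print(n,"centre",s[:2],"r",np.sqrt(s[2]+s[0]**2+s[1]**2))
    cr=cv2.resize(im[y0:y1,x0:x1],None,fx=5,fy=5,interpolation=cv2.INTER_CUBIC);cr=cv2.copyMakeBorder(cr,0,560-cr.shape[0],0,0,0) if cr.shape[0]<560 else cr[:560]
    out.append(cr)
    if n=="top":
        # dark blobs inside: local darkness list
        g=cv2.cvtColor(im,cv2.COLOR_BGR2GRAY)
        bh=cv2.morphologyEx(g,cv2.MORPH_BLACKHAT,np.ones((9,9)))
        k,l,st,ce=cv2.connectedComponentsWithStats((bh>50).astype(np.uint8))
        for i in range(1,k):
            a=ce[i]
            if x0<a[0]<x1 and y0<a[1]<y1 and st[i,4]<60:
                w=ray(n,a,.06)[:2]-s[:2]; print(a.round(1),st[i,4],"r",np.hypot(*w).round(4),"ang",np.degrees(np.arctan2(w[1],w[0])).round(1))
cv2.imwrite("pics/crop0.png",cv2.resize(np.hstack(out),(800,int(560*800/1050))))
E
```

```text
top centre [ 0.57458001 -0.02095769] r 0.11781196746103736
[332.2 131.3] 12 r 0.0712 ang -0.7
[313.9 137.5] 15 r 0.0702 ang 40.0
[349.7 138.1] 15 r 0.0705 ang -39.3
[345.  145.6] 26 r 0.0478 ang -43.4
[291.8 150.8] 11 r 0.1012 ang 80.0
[298. 148.] 3 r 0.0881 ang 73.3
[304.3 153.2] 12 r 0.0694 ang 80.0
[359.6 154.4] 15 r 0.0706 ang -79.5
[334.4 158.3] 13 r 0.0067 ang -80.9
[354. 159.] 1 r 0.0554 ang -89.4
[326. 162.] 1 r 0.0168 ang 122.4
[324.7 165. ] 3 r 0.0242 ang 134.0
[330.  168.1] 8 r 0.0248 ang 170.4
[330. 166.] 1 r 0.0194 ang 167.6
[335.7 170.7] 3 r 0.0321 ang -162.0
[356.5 172.5] 14 r 0.0701 ang -118.8
[339.4 177.4] 7 r 0.0512 ang -157.9
[341.7 184.2] 12 r 0.0692 ang -158.9
[349. 190.] 11 r 0.0894 ang -151.4
[345.8 196.8] 6 r 0.102 ang -159.9
side centre [ 0.56943257 -0.01269035] r 0.11946564307484381
```

View pics/crop0.png

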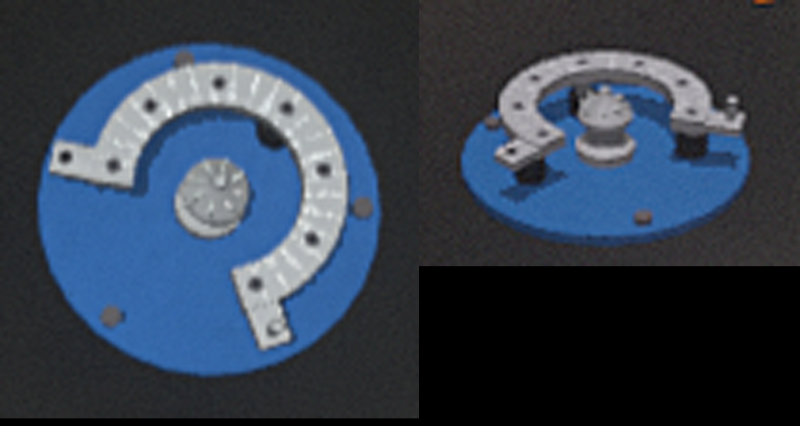

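The dowel is on the lower-right ear (screw0 at about -159.5° world) and the empty hole on the left ear (80°). That puts the base heading at about 140.4°. The side centre is biased towards that camera by the base rim, so I'm refining the centre from the screws and cross-checking it in the side view.

```bash
cat >> h.py <<'E'
C=np.array([.5756,-.0216]);PHI=140.4
S=np.array([[*(C+.07*np.array([np.cos(a),np.sin(a)])),.06] for a in np.radians(PHI+60+40*np.arange(7))])
E
python3 - <<'E'
from h import *
im={n:cv2.imread(f"pics/{n}0.png",0) for n in("top","side")}
for i,s in enumerate(S):
    r=[]
    for n in im:
        u=proj(n,s);x,y=np.round(u).astype(int);w=255.-im[n][y-3:y+4,x-3:x+4];w=np.clip(w-w.mean()-w.std()*.7,0,None)
        gy,gx=np.mgrid[-3:4,-3:4];p=[x+(w*gx).sum()/w.sum(),y+(w*gy).sum()/w.sum()];r.append((np.round(u,1),(1000*(ray(n,p,.06)-s)[:2]).round(1)))
    print(i,s.round(4),*r)
E
python3 -m jog '[[[0.027,0.031,0,0,0,0,255],[0.054,0.062,0,0,0,0,255],[0.081,0.093,0,0,0,0,255],[0.108,0.124,0,0,0,0,255],[0.135,0.155,0,0,0,0,255],[0.162,0.187,0,0,0,0,255],[0.189,0.218,0,0,0,0,255],[0.216,0.249,0,0,0,0,255],[0.243,0.280,0,0,0,0,255],[0.270,0.311,0,0,0,0,255]]]'
```

```text
0 [ 0.51  -0.046  0.06 ] (array([341.7, 184.3]), array([0.2, 0.3])) (array([280.9, 188.7]), array([-8.5, 12.8]))
1 [ 0.541  -0.0825  0.06  ] (array([356.5, 172.4]), array([0.1, 0.2])) (array([278.6, 181.1]), array([  1.7, -14.4]))
2 [ 0.5882 -0.0905  0.06  ] (array([359.6, 154.1]), array([0. , 0.3])) (array([267.4, 176.1]), array([  8.3, -13.1]))
3 [ 0.6295 -0.0662  0.06  ] (array([349.9, 138. ]), array([-0.,  0.])) (array([252.4, 175.6]), array([ 6.5, -4.3]))
4 [ 0.6456 -0.0211  0.06  ] (array([332. , 131.4]), array([ 0. , -0.1])) (array([239.8, 179.9]), array([ 4.7, -3.1]))
5 [0.6289 0.0238 0.06  ] (array([314. , 137.3]), array([-0.1,  0.1])) (array([235.3, 187.3]), array([-1.1,  0.2]))
6 [0.5873 0.0474 0.06  ] (array([304.3, 153. ]), array([0. , 0.2])) (array([241.7, 194.6]), array([-10.7,   4.7]))
clock: 0.93
eef_pos: [0.4049, -0.1687, 0.2391]
tool_rot: [0.991, 0.136, -0.0, -0.0]
ft_force: [1.7, -0.8, 0.6]
grip_width: -0.0
```

Top-view residuals are under 0.3 mm. In the side crop, screw0 and screw6 lie within 1 px of prediction. Moving over screw0 and down to about 17 mm above the face.

```bash
python3 -m jog '[[[0.027,0.031,0,0,0,0,255],[0.053,0.062,0,0,0,0,255],[0.080,0.094,0,0,0,0,255],[0.106,0.125,0,0,0,0,255],[0.106,0.125,-0.03,0,0,0,255],[0.106,0.125,-0.06,0,0,0,255],[0.106,0.125,-0.09,0,0,0,255],[0.106,0.125,-0.12,0,0,0,255],[0.106,0.125,-0.145,0,0,0,255],[0.106,0.125,-0.154,0,0,0,255]]]'
python3 -m jog '[[[0,0,0,0,0,0,255],[0,0,0,0,0,0,255],[0,0,0,0,0,0,255]]]'
python3 - <<'E'
from h import *
print(bot.tip_extent,bot.get_obs()["eef_pos"],bot.get_obs()["ft_force"])
a=bot.camera("top")[100:230,265:395];b=bot.camera("side")[120:250,200:330]
cv2.imwrite("pics/app.png",cv2.resize(np.hstack([a,b]),(800,400),interpolation=cv2.INTER_CUBIC))
E
```

```text
clock: 1.77
eef_pos: [0.5068, -0.0452, 0.081]
tool_rot: [0.991, 0.136, -0.004, -0.001]
ft_force: [-0.7, 0.4, 0.8]
grip_width: -0.0
clock: 2.02
eef_pos: [0.5117, -0.0458, 0.087]
tool_rot: [0.991, 0.135, 0.001, 0.0]
ft_force: [-0.8, 0.0, -0.4]
grip_width: -0.0001
0.008 [ 0.51165121 -0.04584639  0.08695283] [-0.79513517  0.01262287 -0.42955636]
```

View pics/app.png

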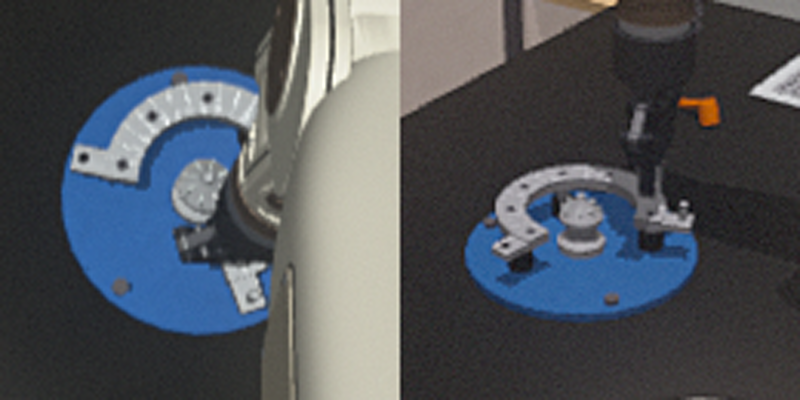

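The fingers are shut over the ring end beside the dowel, and clear of both the dowel and the rotor. The arm overshoots at speed, so I'll descend slowly.

```bash
python3 -m jog '[[[-0.001,0,-0.002,0,0,0,255],[-0.001,0,-0.004,0,0,0,255],[-0.001,0,-0.006,0,0,0,255],[-0.001,0,-0.008,0,0,0,255],[-0.001,0,-0.010,0,0,0,255],[-0.001,0,-0.012,0,0,0,255],[-0.001,0,-0.013,0,0,0,255],[-0.001,0,-0.014,0,0,0,255],[-0.001,0,-0.014,0,0,0,255],[-0.001,0,-0.014,0,0,0,255]]]'
python3 -m jog '[[[0,0,-0.001,0,0,0,255],[0,0,-0.002,0,0,0,255],[0,0,-0.003,0,0,0,255],[0,0,-0.004,0,0,0,255],[0,0,-0.005,0,0,0,255],[0,0,-0.006,0,0,0,255],[0,0,-0.006,0,0,0,255],[0,0,-0.006,0,0,0,255]]]'
```

```text
clock: 2.95
eef_pos: [0.5092, -0.0457, 0.0712]
tool_rot: [0.991, 0.135, -0.0, -0.0]
ft_force: [0.7, -0.4, 0.6]
grip_width: -0.0
clock: 3.62
eef_pos: [0.5093, -0.0456, 0.0655]
tool_rot: [0.991, 0.135, 0.0, 0.0]
ft_force: [-1.1, -0.3, 3.0]
grip_width: 0.0001
```

```bash
python3 -m jog '[[[0,0,-0.001,0,0,0,255],[0,0,-0.002,0,0,0,255],[0,0,-0.003,0,0,0,255],[0,0,-0.004,0,0,0,255],[0,0,-0.0045,0,0,0,255],[0,0,-0.0045,0,0,0,255],[0,0,-0.0045,0,0,0,255]]]'
python3 - <<'E'
from h import *
e=bot.get_obs();print(e["eef_pos"],e["ft_force"])
p0=S[0,:2]
for a in np.arange(60,301,4): 
    d=C+.07*np.array([np.cos(np.radians(PHI+a)),np.sin(np.radians(PHI+a))])-p0
    print(a,d.round(3),end="; ")
E
```

```text
clock: 4.2
eef_pos: [0.5093, -0.0457, 0.0609]
tool_rot: [0.991, 0.135, 0.0, 0.0]
ft_force: [-1.6, 0.2, 5.3]
grip_width: -0.0002
[ 0.50931939 -0.04566926  0.06094117] [-1.64665828  0.2399057   5.25207338]
60 [0. 0.]; 64 [ 0.002 -0.005]; 68 [ 0.004 -0.009]; 72 [ 0.007 -0.013]; 76 [ 0.009 -0.017]; 80 [ 0.012 -0.021]; 84 [ 0.016 -0.025]; 88 [ 0.019 -0.028]; 92 [ 0.023 -0.031]; 96 [ 0.027 -0.034]; 100 [ 0.031 -0.036]; 104 [ 0.035 -0.039]; 108 [ 0.04  -0.041]; 112 [ 0.044 -0.042]; 116 [ 0.049 -0.044]; 120 [ 0.054 -0.045]; 124 [ 0.059 -0.045]; 128 [ 0.064 -0.046]; 132 [ 0.069 -0.046]; 136 [ 0.073 -0.045]; 140 [ 0.078 -0.044]; 144 [ 0.083 -0.043]; 148 [ 0.088 -0.042]; 152 [ 0.092 -0.04 ]; 156 [ 0.097 -0.038]; 160 [ 0.101 -0.036]; 164 [ 0.105 -0.033]; 168 [ 0.109 -0.03 ]; 172 [ 0.113 -0.027]; 176 [ 0.116 -0.024]; 180 [ 0.12 -0.02]; 184 [ 0.123 -0.016]; 188 [ 0.125 -0.012]; 192 [ 0.128 -0.008]; 196 [ 0.13  -0.004]; 200 [0.132 0.001]; 204 [0.133 0.006]; 208 [0.134 0.01 ]; 212 [0.135 0.015]; 216 [0.135 0.02 ]; 220 [0.136 0.025]; 224 [0.135 0.03 ]; 228 [0.135 0.035]; 232 [0.134 0.039]; 236 [0.133 0.044]; 240 [0.131 0.049]; 244 [0.129 0.053]; 248 [0.127 0.058]; 252 [0.125 0.062]; 256 [0.122 0.066]; 260 [0.119 0.07 ]; 264 [0.116 0.073]; 268 [0.112 0.077]; 272 [0.108 0.08 ]; 276 [0.104 0.083]; 280 [0.1   0.085]; 284 [0.096 0.088]; 288 [0.091 0.089]; 292 [0.087 0.091]; 296 [0.082 0.092]; 300 [0.077 0.093];
```

Pressed about 7 mm at 5.25 N, as the spring data predicts. Now I'll stroke in 20° calls.

```bash
python3 -m jog '[[[0.001,-0.0025,0,0,0,0,255],[0.002,-0.005,0,0,0,0,255],[0.003,-0.007,0,0,0,0,255],[0.004,-0.009,0,0,0,0,255],[0.0055,-0.011,0,0,0,0,255],[0.007,-0.013,0,0,0,0,255],[0.008,-0.015,0,0,0,0,255],[0.0095,-0.017,0,0,0,0,255],[0.011,-0.019,0,0,0,0,255],[0.0125,-0.021,0,0,0,0,255]]]'
python3 -m jog '[[[0.002,-0.002,0,0,0,0,255],[0.004,-0.004,0,0,0,0,255],[0.0055,-0.0055,0,0,0,0,255],[0.007,-0.007,0,0,0,0,255],[0.009,-0.0085,0,0,0,0,255],[0.011,-0.010,0,0,0,0,255],[0.013,-0.0115,0,0,0,0,255],[0.015,-0.013,0,0,0,0,255],[0.017,-0.014,0,0,0,0,255],[0.019,-0.015,0,0,0,0,255]]]'
```

```text
clock: 5.03
eef_pos: [0.5213, -0.0655, 0.0607]
tool_rot: [0.991, 0.136, -0.0, -0.001]
ft_force: [-2.1, 3.2, 4.9]
grip_width: -0.0
clock: 5.87
eef_pos: [0.5396, -0.0809, 0.0605]
tool_rot: [0.991, 0.136, -0.001, -0.001]
ft_force: [-4.1, 1.9, 5.0]
grip_width: 0.0
```

Screw1 reached at 5 N. Continuing to screws 2 and 3.

```bash
python3 -m jog '[[[0.002,-0.001,0,0,0,0,255],[0.004,-0.002,0,0,0,0,255],[0.0065,-0.003,0,0,0,0,255],[0.009,-0.004,0,0,0,0,255],[0.011,-0.005,0,0,0,0,255],[0.0135,-0.006,0,0,0,0,255],[0.016,-0.007,0,0,0,0,255],[0.018,-0.0075,0,0,0,0,255],[0.0205,-0.008,0,0,0,0,255],[0.023,-0.0085,0,0,0,0,255]]]'
python3 -m jog '[[[0.0025,-0.0003,0,0,0,0,255],[0.005,-0.0006,0,0,0,0,255],[0.0075,-0.0008,0,0,0,0,255],[0.010,-0.0008,0,0,0,0,255],[0.0122,-0.0007,0,0,0,0,255],[0.0147,-0.0005,0,0,0,0,255],[0.017,-0.0003,0,0,0,0,255],[0.0195,0,0,0,0,0,255],[0.022,0.0003,0,0,0,0,255],[0.0243,0.0007,0,0,0,0,255]]]'
python3 -m jog '[[[0.0025,0.0005,0,0,0,0,255],[0.005,0.001,0,0,0,0,255],[0.0073,0.0017,0,0,0,0,255],[0.0095,0.0025,0,0,0,0,255],[0.012,0.0034,0,0,0,0,255],[0.014,0.0043,0,0,0,0,255],[0.0165,0.0054,0,0,0,0,255],[0.0185,0.0065,0,0,0,0,255],[0.0207,0.0077,0,0,0,0,255],[0.0227,0.009,0,0,0,0,255]]]'
```

```text
clock: 6.7
eef_pos: [0.5624, -0.0898, 0.0605]
tool_rot: [0.991, 0.136, -0.001, -0.001]
ft_force: [-3.4, 1.2, 5.7]
grip_width: 0.0004
clock: 7.53
eef_pos: [0.5867, -0.0897, 0.0605]
tool_rot: [0.991, 0.135, -0.001, 0.0]
ft_force: [-3.7, -0.9, 4.8]
grip_width: 0.0001
clock: 8.37
eef_pos: [0.6099, -0.0814, 0.0607]
tool_rot: [0.991, 0.135, -0.001, 0.001]
ft_force: [-3.1, -1.3, 6.6]
grip_width: 0.0001
```

```bash
python3 -m jog '[[[0.002,0.0013,0,0,0,0,255],[0.004,0.0027,0,0,0,0,255],[0.006,0.0042,0,0,0,0,255],[0.008,0.0056,0,0,0,0,255],[0.010,0.007,0,0,0,0,255],[0.0118,0.0087,0,0,0,0,255],[0.0135,0.0104,0,0,0,0,255],[0.0153,0.012,0,0,0,0,255],[0.017,0.0138,0,0,0,0,255],[0.0186,0.0156,0,0,0,0,255]]]'
python3 -m jog '[[[0.0015,0.002,0,0,0,0,255],[0.003,0.004,0,0,0,0,255],[0.0045,0.006,0,0,0,0,255],[0.0057,0.008,0,0,0,0,255],[0.007,0.010,0,0,0,0,255],[0.0082,0.0122,0,0,0,0,255],[0.0093,0.0145,0,0,0,0,255],[0.0103,0.0167,0,0,0,0,255],[0.0112,0.019,0,0,0,0,255],[0.012,0.0212,0,0,0,0,255]]]'
python3 -m jog '[[[0.0007,0.0023,0,0,0,0,255],[0.0014,0.0046,0,0,0,0,255],[0.002,0.007,0,0,0,0,255],[0.0025,0.0093,0,0,0,0,255],[0.003,0.0117,0,0,0,0,255],[0.0033,0.014,0,0,0,0,255],[0.0036,0.0165,0,0,0,0,255],[0.0038,0.019,0,0,0,0,255],[0.004,0.0213,0,0,0,0,255],[0.0041,0.0238,0,0,0,0,255]]]'
```

```text
clock: 9.2
eef_pos: [0.629, -0.0662, 0.061]
tool_rot: [0.991, 0.135, -0.001, 0.001]
ft_force: [-2.9, -2.2, 6.3]
grip_width: 0.0002
clock: 10.03
eef_pos: [0.6417, -0.0453, 0.0612]
tool_rot: [0.991, 0.135, 0.0, 0.002]
ft_force: [-1.5, -3.0, 5.9]
grip_width: 0.0002
clock: 10.87
eef_pos: [0.6465, -0.0215, 0.0615]
tool_rot: [0.991, 0.135, 0.001, 0.002]
ft_force: [-0.3, -3.9, 5.5]
grip_width: 0.0001
```

```bash
python3 -m jog '[[[0,0.0024,0,0,0,0,255],[-0.0002,0.0049,0,0,0,0,255],[-0.0005,0.0073,0,0,0,0,255],[-0.0009,0.0098,0,0,0,0,255],[-0.0013,0.0122,0,0,0,0,255],[-0.0019,0.0146,0,0,0,0,255],[-0.0025,0.0169,0,0,0,0,255],[-0.0032,0.0193,0,0,0,0,255],[-0.004,0.0216,0,0,0,0,255],[-0.005,0.024,0,0,0,0,255]]]'
python3 -m jog '[[[-0.001,0.0022,0,0,0,0,255],[-0.002,0.0044,0,0,0,0,255],[-0.003,0.0066,0,0,0,0,255],[-0.004,0.0088,0,0,0,0,255],[-0.0053,0.011,0,0,0,0,255],[-0.0066,0.013,0,0,0,0,255],[-0.008,0.015,0,0,0,0,255],[-0.0094,0.017,0,0,0,0,255],[-0.0108,0.019,0,0,0,0,255],[-0.0124,0.021,0,0,0,0,255]]]'
python3 -m jog '[[[-0.0016,0.0018,0,0,0,0,255],[-0.0033,0.0036,0,0,0,0,255],[-0.005,0.0054,0,0,0,0,255],[-0.0068,0.007,0,0,0,0,255],[-0.0087,0.0086,0,0,0,0,255],[-0.0106,0.010,0,0,0,0,255],[-0.0126,0.0115,0,0,0,0,255],[-0.0146,0.0128,0,0,0,0,255],[-0.0167,0.014,0,0,0,0,255],[-0.0188,0.0152,0,0,0,0,255]]]'
```

```text
clock: 11.7
eef_pos: [0.6422, 0.0028, 0.0618]
tool_rot: [0.991, 0.135, 0.002, 0.002]
ft_force: [0.8, -4.1, 5.4]
grip_width: -0.0001
clock: 12.53
eef_pos: [0.6302, 0.0242, 0.0619]
tool_rot: [0.991, 0.135, 0.002, 0.001]
ft_force: [1.9, -2.2, 5.3]
grip_width: -0.0
clock: 13.37
eef_pos: [0.612, 0.0398, 0.0621]
tool_rot: [0.991, 0.135, 0.003, 0.001]
ft_force: [2.6, -1.1, 5.5]
grip_width: -0.0002
```

```bash
python3 -m jog '[[[-0.0022,0.0011,0,0,0,0,255],[-0.0045,0.0022,0,0,0,0,255],[-0.0068,0.0032,0,0,0,0,255],[-0.0092,0.0042,0,0,0,0,255],[-0.0116,0.005,-0.0005,0,0,0,255],[-0.014,0.0057,-0.0005,0,0,0,255],[-0.0164,0.0063,-0.0005,0,0,0,255],[-0.0188,0.0069,-0.0005,0,0,0,255],[-0.0213,0.0074,-0.0005,0,0,0,255],[-0.0237,0.0078,-0.0005,0,0,0,255]]]'
python3 -m jog '[[[0,0,0,0,0,0,255],[0,0,0,0,0,0,255],[0,0,0,0,0,0,255],[0,0,0,0,0,0,255]]]'
python3 - <<'E'
from h import *
e=bot.get_obs();print(e["eef_pos"],e["ft_force"],1000*(e["eef_pos"]-S[6]))
a=bot.camera("top")[100:230,265:395];b=bot.camera("side")[120:250,200:330]
cv2.imwrite("pics/end.png",cv2.resize(np.hstack([a,b]),(800,400),interpolation=cv2.INTER_CUBIC))
E
```

```text
clock: 14.2
eef_pos: [0.5886, 0.048, 0.0618]
tool_rot: [0.991, 0.135, 0.003, 0.001]
ft_force: [3.4, 0.0, 5.5]
grip_width: 0.0001
clock: 14.53
eef_pos: [0.5881, 0.0481, 0.0615]
tool_rot: [0.991, 0.135, 0.003, 0.0]
ft_force: [2.2, -0.4, 4.4]
grip_width: -0.0002
[0.58810485 0.04813172 0.06153676] [ 2.24348018 -0.43642628  4.40721233] [0.83103303 0.71200224 1.53676241]
```

View pics/end.png

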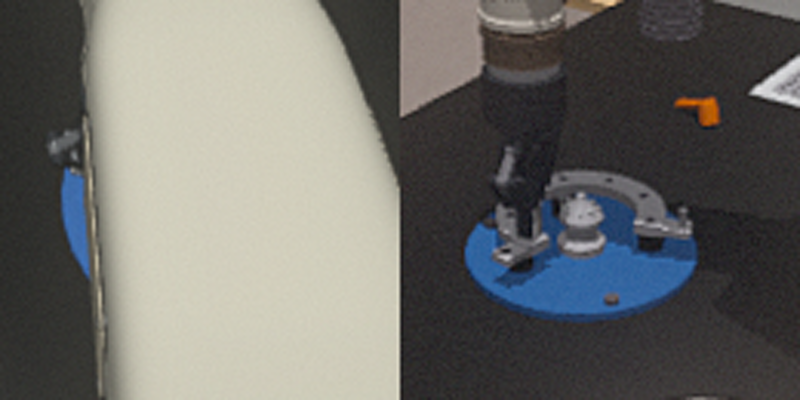

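The side view shows the fingertips on the last screw by the empty-hole ear, with the ring visibly lowered and the rotor upright in place. Handing in.

```bash
python3 -c "
from workcell import bot
bot.job_done(); e=bot.get_obs(); print(e['clock'],e['eef_pos'],e['ft_force'])"
```

```text
the job is handed in; nothing more can be done
the job is handed in; nothing more can be done
```

I stroked the closed fingertips from screw0, next to the dowel, over every screw to screw6 at the empty hole. I handed the job in at about 14.6 s, still holding there. No verdict was reported.

- **Pressing force:** along the stroke the upward force at each check was 4.8–6.6 N with the ring about 6–7.5 mm down, so it stayed pressed and well off its stops. These readings came at the end of each call, not continuously.
- **Final hold:** the last reading put the fingertips about 1.1 mm from the computed position of screw6. The ring was about 6.5 mm down, judged from tool height, at 4.4 N.
- **Surroundings:** the last side view showed the rotor and the lever undisturbed. The can and hex key were outside that crop, and nothing came near them.
- **Disagreement:** the base centre from the side camera was about 8–10 mm off the top view. That was a bias from the base's rim. I used the top-view fit, where the screws matched within 0.3 mm, and screw0 and screw6 in the side crop agreed within about a pixel. My automatic side-view check of the screws missed by up to about 15 mm at most of them; I put that down to neighbouring dark areas and ignored it.

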